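# Unhook a rail module from its sloping stand

### The arm

A 6-joint arm with a two-finger parallel gripper is mounted at the origin on a cart in front of the work surface, level with it; the furniture and walls round the work are solid. World frame = base frame: x ahead of the robot, y to its left, z up, the work surface at z = 0. Lengths are in mm, angles in rad, forces in N, time in s.
With the tool pointing down it reaches from about 350 to 875 mm from the base axis. Payload 4.2 kg.
Tool frame: the origin (TCP) lies on the mounting face of the last link; the fingertips stand 173 mm ahead of it and the grasp point (between the pads) lies grip_point_offset ahead of it (grip_point_offset is the distance from the TCP to the grasp point, in mm); z points along the fingers, y is the line along which they close (so a half turn about z gives the same grasp; the last joint's range is limited). The gripper opens to 85 mm and grips with 20 to 120 N. Pads are 22 mm wide; open, the fingers measure 114 mm over their backs; the gripper's body (76 mm by 85 mm) begins 54 mm behind the grasp point. The pads swing forward as they close: fully open they stand 13 mm farther back than shut.
Start: joints at [-0.842, 0.385, 0.008, 0, -1.194, -0.259], TCP at [282.954, -557.259, 404.712] pointing down, gripper open.
Joint ranges: [-3.14, 3.14], [-1.21, 2.06], [-1.07, 1.41], [-3.16, 2.05], [-2.99, -0.16], [-3.1, 3.1]. Speed limits (rad/s): [2.79, 2.79, 3.14, 3.14, 3.14, 3.14].

### API

Orientations are given as a unit quaternion [x, y, z, w].
In Python, from bench import read_state, get_image, job_done, recognise, place_of, grip_point_offset gives the robot as it stands. The module is installed in compiled form; this text tells all that it offers.
- The arm moves only by the tool carry_out, never from a script. Its arguments are lists of equal length, an entry for each row: "slide": the shift along the tool's x, y, z in m, a list of three; "roll": the turn about the tool's z in degrees; "claw": the finger opening in m, from 0 to 0.0854. A call has 1 to 8 rows; each row is the pose to reach, as a shift and turn from the pose commanded when the call began, along the tool's axes at that moment; what a row does not reach only later rows make up. A row lasts 1/8 s, in which the tool goes at most 62.5 mm and 10.7 degrees, less where a joint would pass 70% of its speed; a pose out of reach is approached as far as the arm can. A call with a gripper value outside its range is refused whole. The fingers move at their own pace and stop on an object; the grip force is fixed at half the most. Time passes only in rows, so rows that repeat a pose let the fingers close. It gives the time, the measured TCP pose, the force, the opening and the grip force at its end, in the units of the state.
- read_state(): the state, without advancing time (a new reading comes with each control period).
- get_image(name): name is "scene" or "top"; returns a dict with "img" (420x560x3 uint8, red, green, blue), "z_map" (420x560 float32, mm along the optical axis (not along the pixel's ray), 0 where there is no reading), "mtx" (3x3 intrinsics, pixels), "world_from_camera" (4x4, takes a point from camera to world coordinates). Camera axes: x right, y up, looking along -z (the intrinsics and any distortion apply to the point x, -y, -z); pixel columns grow to the right and rows downward; lengths in mm; the calibration is good to about 2 mm. A picture is of the moment at which its call begins.
- job_done(): hands the job in; it is judged then, once.
Trained networks look in a picture, given as the dict that the camera call returned (one of the last four; its "shot" number tells which), for a name from the list of things; names that differ only in an ending like _2 or _b are one class to them, and where a whole thing is asked for, a point or a joint stands for the part that bears it (a point fixed in the world has none). Each returns a list of dicts, best first, with "conf" (0 to 1); they miss things now and then, are a little off and sometimes report something else, mostly with a low value. They report only what shows in the picture. A call takes as long as a camera call. They do not tell look-alikes from the thing itself.
- recognise(picture, thing): "at" ([column, row] in pixels, amid what is visible of it).
- place_of(picture, thing): "at" ([column, row] in pixels: a listed point, or the origin of a listed thing).
The state is a dict: "clock": time; "joints": joint angles; "joint_vel": joint speeds; "joint_efforts": joint torques, N m; "position": TCP position; "ee_rot": TCP orientation; "contact_force": force on the tool from outside, world axes, zero at the start; "wrist_torque": the same for the moment, N m; "gripper_width": finger opening in mm; "grasp_force": force on a finger pad.
Only numpy, scipy, OpenCV 4.12 (cv2) and the standard library are available. Lean on these libraries where they do the work, as an engineer would, in place of code of your own. Each camera call takes 0.05 s, during which the arm holds its last target. There are 200 camera calls.

### The job

Take the module with the orange front off the sloping stand and lay it on its back in the middle of the black service mat: turn its own turnbutton well aside, swing the module's lower end up while its lip still hangs on the ledge, then lift the lip off the ledge without forcing it, and set the module down without dropping it. Leave the white-fronted module hanging and latched, and do not disturb the bottles and the jar.

Things in the scene. Friction and masses are not known exactly. Their poses are not given: they have to be found in the camera images.
- stand: Fixed grey stand, foot 150x250 mm, panel sloping up away from the robot at 42 deg from level. Origin: centre of underside; x level, away from the robot, y left, z up. Slope axes: u (up the slope) = (cos42,0,sin42), n (out of the panel) = (-sin42,0,cos42); u=n=0 at (60,y,150) mm. Bays at y=+55 (left) and -55 mm (right), one module (which, varies) and one turnbutton in each.
- orange_module: The module to take off: grey body 95 (x) x 36 (y, smooth parallel sides to grip) x 32 mm deep, plus a bright orange front cap 58 mm long, 12 mm high on it; 0.17 to 0.35 kg. Origin: centre of the body's back face; x to its upper (hook) end, z out of the front. Hung: x along u, z along n, origin at u=-42.5, n=20 mm. Laid on its back it rests on foot and lip, origin about 14 mm above the mat.
- white_module: Same module with a white front cap: to be left alone. Same origin and axes.
- orange_module_lip (a point): Middle of its lip, at module (42.5,0,-11) mm; hung, at (54,bay,157) mm of the stand. A bridge (x 42.5 to 47.5) lies over the ledge edge, the 4 mm lip (z -13 to -9) reaches 6 mm down behind the flange with 5 mm of play. Swung out, it pivots on the ledge edge and jams beyond about 38 deg. The lip comes free by moving about 10 mm up the slope along u; straight up it catches.
- turn_left (a joint): White turnbutton of the left bay, turning about n, rad. 0 (start within 0.15): nose up the slope over the tab, tail straight down the slope. Positive: counterclockwise seen from the panel's front (the tail swings to the right, -y). Turns 1.55 either way, light friction (0.03 N m), stays where left; the nose is clear of the tab beyond 1.05.
- turn_right (a joint): The same for the right bay.
- turn_left_pivot (a point): On the pivot axis of the left turnbutton, on its plate's outer face (u = -118, n = 33 mm).
- turn_right_pivot (a point): The same for the right turnbutton.
- turn_left_tail (a point): Top of the left turnbutton's thumb ridge, 26 mm from the pivot axis on the tail. The ridge is 8 mm thick, 14 mm high (n 33 to 47 mm) and runs from 4 mm on the nose side of the axis to 32 mm on the tail side.
- turn_right_tail (a point): The same for the right turnbutton.
- service_mat: Black rubber mat lying on the desk to the right of the stand, fixed, 160 x 160 x 4 mm. Origin at the centre of its underside, so its top is 4 mm above it; x and y along its edges.
- dropper_bottle: Small amber bottle, 27 mm across, 70 mm high, bystander. Origin at the centre of its underside, z up.
- label_jar: Small clear open jar, 54 mm across, 56 mm high, bystander, left of the stand. Origin at the centre of its underside, z up.
- brown_bottle: Brown bottle, 44 mm across, 120 mm high, bystander. Origin at the centre of its underside, z up.
- ledge_mid (a point): Middle of the ledge's free upper edge (stand y=0, u=0, n=18 mm). The ledge is a steel flange along the stand's width, 4 mm thick (n 16 to 20), u -16 to 0, open behind: a gap n 0 to 16 mm, u -12 to 0.
- bar_mid (a point): Middle of the front face of the lower steel bar along the stand's width (stand y=0), bar 8 mm wide (u -72 to -64), 20 mm high (n 0 to 20). The modules' backs rest on it.
- orange_module_foot (a point): Middle of the underside of its foot, at module (-41,0,-15) mm: a block x -47.5 to -34.5, 30 mm wide, 15 mm high behind the back, 2.5 mm below the lower bar. It stops the module sliding up the slope until the lower end is swung out about 12 deg.
- orange_module_tab (a point): End of the tab, 20 mm wide, 6 mm thick (module z 0 to 6 mm), that sticks 12 mm out of the module's lower end, under the turnbutton's nose.
Things that resemble listed ones, but are neither listed nor needed, are in the scene too. Leave any yellow look-alike of the orange_module alone.

How it is judged:
By the outcome, as a careful person would: the job done as asked, in the order asked, and still so for the second after the job is handed in, with the robot touching nothing.
It also fails if it takes over 70 s, if anything falls off the work surface, if the arm or the gripper's body presses on something with over 40 N, if the wrist force passes 120 N, or if a joint passes its speed limit or range.

## Working session

There is one attempt and no reset: what is moved stays moved. The work goes in short steps, Python scripts to look and compute and a tool call to move; the robot and the scene stay as the last step left them, time stands still between calls to the robot, and variables do not carry over. Pictures are saved under pics/ and viewed, at most 10 in all, crops included, and the job is handed in when it is done.

Besides the shell and the picture viewer there is one more tool, called after "Request:" as name(argument=value, ...) on one line, values as JSON. carry_out: Moves the arm, as the interface text tells. Its arguments: {"type":"object","properties":{"slide":{"type":"array"},"roll":{"type":"array"},"claw":{"type":"array"}},"required":["slide","roll","claw"]}

```bash
mkdir -p pics; cat > h.py <<'E'
import numpy as np, cv2
from bench import *
from scipy.spatial.transform import Rotation as R
def world(p,c,r,z=None,win=2):
    K=p["mtx"];T=np.array(p["world_from_camera"])
    c0,r0=int(round(c)),int(round(r))
    d=p["z_map"][max(0,r0-win):r0+win+1,max(0,c0-win):c0+win+1];d=d[d>0]
    ray=np.array([(c-K[0][2])/K[0][0],-(r-K[1][2])/K[1][1],-1.])
    o=T[:3,3];w=T[:3,:3]@ray
    if z is not None: return o+w*(z-o[2])/w[2]
    return o+w*np.median(d) if len(d) else None
def proj(p,X):
    T=np.linalg.inv(p["world_from_camera"]);q=T[:3,:3]@np.array(X)+T[:3,3]
    K=p["mtx"];return np.array([K[0][2]+K[0][0]*q[0]/-q[2],K[1][2]+K[1][1]*q[1]/q[2]])
def save(p,n): cv2.imwrite("pics/"+n,p["img"][:,:,::-1])
E
python3 - <<'E'
from h import *
s=read_state();print(s["clock"],s["position"],s["ee_rot"],s["gripper_width"]);print(grip_point_offset if not callable(grip_point_offset) else grip_point_offset())
for n in["scene","top"]:
    p=get_image(n);save(p,n+"0.png");print(n,np.round(p["mtx"],1).tolist(),np.round(p["world_from_camera"],3).tolist(),p.keys())
    for t in["stand","orange_module","white_module","orange_module_lip","turn_left_pivot","turn_right_pivot","turn_left_tail","turn_right_tail","service_mat","ledge_mid","bar_mid","orange_module_tab","dropper_bottle","brown_bottle","label_jar"]:
        for d in place_of(p,t)[:3]:
            w=world(p,*d["at"]);print(t,round(d["conf"],2),np.round(d["at"]),None if w is None else np.round(w))
E
```

```text
0.0 [ 282.86973087 -557.09113661  403.59392349] [-2.32628383e-01  9.72565061e-01  1.06931125e-03 -3.07743783e-04] 85.80929169960338
154.70000000000002
scene [[463.2, 0.0, 284.0], [0.0, 463.2, 204.2], [0.0, 0.0, 1.0]] [[-0.78, 0.236, -0.58, -138.135], [-0.626, -0.295, 0.722, 976.654], [-0.001, 0.926, 0.378, 588.917], [0.0, 0.0, 0.0, 1.0]] dict_keys(['img', 'z_map', 'mtx', 'world_from_camera', 'shot'])
stand 0.9 [255. 243.] [635. 141.  11.]
orange_module 0.8 [299. 274.] [442. 198.  10.]
white_module 0.79 [258. 195.] [669.  88. 126.]
white_module 0.69 [263. 224.] [626. 118.  62.]
orange_module_lip 0.69 [307. 264.] [442. 164.  22.]
orange_module_lip 0.62 [219. 192.] [699. 204. 163.]
turn_left_pivot 0.73 [252. 221.] [607. 182.  99.]
turn_right_pivot 0.89 [272. 207.] [631.  70.  96.]
turn_right_pivot 0.68 [260. 225.] [585. 173.  92.]
turn_right_pivot 0.16 [343. 260.] [402.  62.   5.]
turn_right_tail 0.69 [346. 259.] [395.  58.   9.]
service_mat 0.85 [368. 224.] [ 460. -174.    5.]
service_mat 0.32 [232. 201.] [658. 200. 147.]
service_mat 0.2 [238. 217.] [645. 194. 103.]
ledge_mid 0.69 [236
[... 1063 characters left out ...]
 [611. 173.  99.]
orange_module_lip 0.8 [268. 248.] [448. 158.  18.]
orange_module_lip 0.76 [254. 129.] [712. 185. 168.]
turn_left_pivot 0.91 [262. 180.] [608. 169.  94.]
turn_left_tail 0.44 [263. 191.] [595. 175.   8.]
turn_left_tail 0.37 [307. 188.] [591.  63.  86.]
turn_left_tail 0.28 [305. 142.] [677.  71. 184.]
turn_right_tail 0.55 [311. 190.] [599.  50.   8.]
service_mat 0.84 [404. 246.] [ 458. -186.    4.]
service_mat 0.72 [304. 146.] [670.  72. 180.]
ledge_mid 0.6 [261. 179.] [609. 173.  99.]
bar_mid 0.81 [279. 160.] [657. 130.  91.]
orange_module_tab 0.62 [226. 259.] [418. 266.  -2.]
orange_module_tab 0.58 [257. 171.] [623. 179. 131.]
dropper_bottle 0.61 [311. 264.] [410.  51.  49.]
```

```bash
python3 -c "
import cv2
a=cv2.imread('pics/top0.png')[90:290,190:450];cv2.imwrite('pics/top0c.png',cv2.resize(a,None,fx=3,fy=3,interpolation=2))"
```

```text
(no output)
```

View pics/top0c.png

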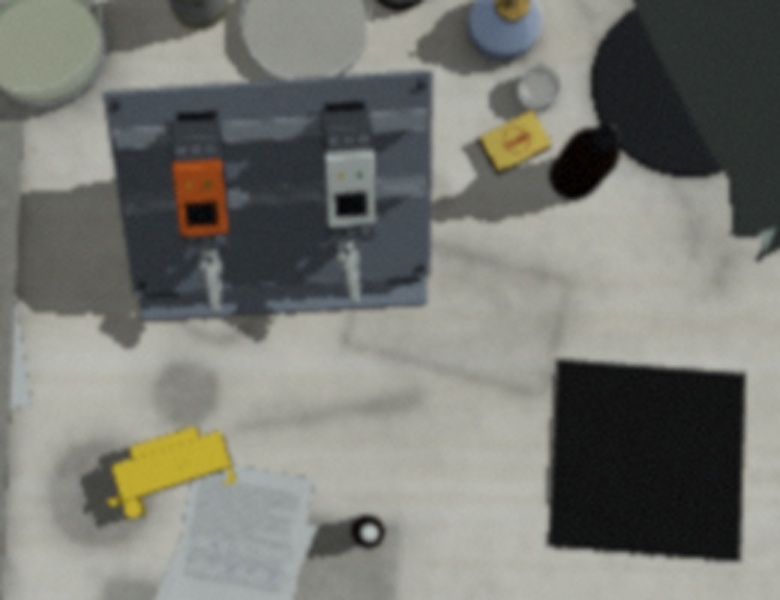

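View pics/scene0.png

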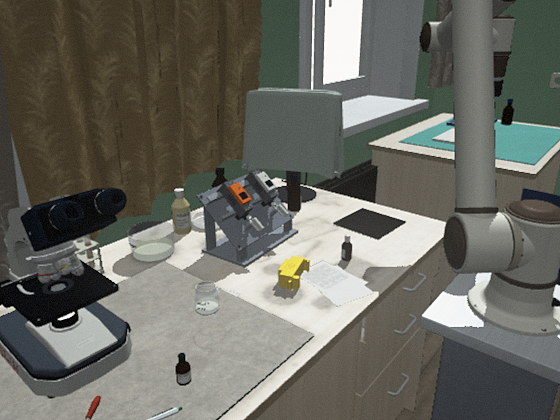

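The orange front hangs in the left bay, at top pixel (257,156). What could be mistaken for it is the yellow look-alike lying on the desk at (248,245) and the white module in the right bay at (306,152). The crop confirms the left bay. The mat is at (405,243). Next I fit the stand pose.

```bash
cat > fit.py <<'E'
from h import *
from scipy.optimize import least_squares
p=get_image("top");im=p["img"];hsv=cv2.cvtColor(im,cv2.COLOR_RGB2HSV)
K=p["mtx"];T=np.array(p["world_from_camera"])
rr,cc=np.mgrid[:420,:560];d=p["z_map"]
W=np.stack([(cc-K[0][2])/K[0][0]*d,-(rr-K[1][2])/K[1][1]*d,-d],-1)@T[:3,:3].T+T[:3,3]
box=lambda c0,c1,r0,r1:(cc>=c0)&(cc<=c1)&(rr>=r0)&(rr<=r1)&(d>0)
h,s,v=[hsv[...,i].astype(int) for i in range(3)]
om=box(240,272,135,175)&(h<14)&(s>150)&(v>100)
wm=box(292,322,135,168)&(s<60)&(v>130)
Mt=box(365,450,200,285)&(im.max(2)<45)
O,Wh,M=W[om],W[wm],W[Mt]
u=np.array([np.cos(np.radians(42)),0,np.sin(np.radians(42))]);n=np.array([-u[2],0,u[0]])
def loc(q,P):
    c,s_=np.cos(q[2]),np.sin(q[2]);D=P-[q[0],q[1],0];x=c*D[:,0]+s_*D[:,1];y=-s_*D[:,0]+c*D[:,1]
    return np.stack([x-60,y,D[:,2]-150],1)
med=lambda A:.5*(np.percentile(A,3)+np.percentile(A,97))
def res(q):
    a,b=loc(q,O),loc(q,Wh)
    return [med(a[:,1])-55,med(b[:,1])+55,np.median(a@n)-64,np.median(b@n)-64]
f=least_squares(res,[650,120,0],x_scale=[10,10,.1],diff_step=1e-3);q=f.x
print("stand",q,f.fun,om.sum(),wm.sum())
for A in(O,Wh):
    a=loc(q,A);print(np.round([np.percentile(a@u,[3,50,97]),np.percentile(a[:,1],[3,50,97]),np.percentile(a@n,[3,50,97])]))
print("mat",M.mean(0),cv2.minAreaRect(M[:,:2].astype(np.float32)))
P=loc(q,W.reshape(-1,3));P2=P@n;U=P@u
k=(d.ravel()>0)&(abs(P[:,1])<35)&(U>-140)&(U<-80);print("panel n",np.percentile(P2[k],[10,50,90]))
k=(d.ravel()>0)&(U>-155)&(U<-105)&(P2>25)&(P2<60)
for yb in(55,-55):
    kk=k&(abs(P[:,1]-yb)<25);print("button",yb,[(round(a),round(b),round(c)) for a,b,c in zip(U[kk],P[kk,1],P2[kk])][:40])
np.save("q.npy",q)
E
python3 fit.py; python3 - <<'E'
from h import *
s=read_state();print(R.from_quat(s["ee_rot"]).as_matrix().round(3))
E
```

```text
stand [6.68440500e+02 1.22887848e+02 7.08313650e-02] [ 1.25300648 -1.25439506  0.2609525  -0.25113566] 288 179
[[-73. -36. -16.]
 [ 39.  55.  73.]
 [ 58.  64.  67.]]
[[-69. -28. -16.]
 [-72. -54. -41.]
 [ 61.  64.  67.]]
mat [ 466.51880112 -190.21471961    3.68309076] ((467.4926452636719, -190.5584716796875), (157.0270233154297, 154.32351684570312), 86.39274597167969)
panel n [0.11181941 2.07775984 4.06588845]
button 55 [(-105, 57, 35), (-106, 53, 34), (-108, 62, 34), (-108, 60, 34), (-106, 57, 38), (-108, 55, 36), (-108, 53, 35), (-111, 63, 33), (-112, 61, 32), (-111, 58, 35), (-111, 56, 35), (-111, 53, 35), (-112, 51, 33), (-115, 63, 32), (-112, 60, 38), (-113, 58, 35), (-113, 56, 37), (-114, 53, 34), (-114, 51, 35), (-115, 49, 33), (-115, 63, 36), (-117, 61, 34), (-117, 59, 34), (-116, 56, 36), (-116, 54, 36), (-116, 51, 37), (-115, 49, 38), (-118, 63, 37), (-120, 61, 33), (-118, 58, 37), (-116, 56, 40), (-118, 54, 38), (-120, 52, 34), (-120, 49, 35), (-123, 64, 33), (-120, 61, 37), (-117, 58, 42), (-117, 56, 44), (-117, 53, 43), (-122, 52, 35)]
button -55 [(-105, -49, 33), (-105, -54, 34), (-106, -56, 34), (-106, -47, 36), (-107, -49, 35), (-108, -52, 34), (-106, -54, 37), (-108, -56, 34), (-109, -47, 36), (-110, -49, 35), (-110, -52, 35), (-109, -54, 36), (-110, -56, 35), (-114, -47, 33), (-113, -49, 35), (-112, -51, 36), (-113, -54, 35), (-112, -56, 37), (-114, -59, 33), (-115, -61, 32), (-115, -47, 35), (-116, -49, 34), (-115, -51, 36), (-115, -54, 37), (-115, -56, 36), (-115, -58, 36), (-115, -61, 36), (-117, -46, 36), (-118, -49, 34), (-115, -51, 40), (-118, -54, 36), (-117, -56, 37), (-116, -58, 40), (-120, -61, 34), (-120, -46, 37), (-121, -49, 35), (-117, -51, 41), (-116, -53, 44), (-116, -56, 44), (-121, -58, 35)]
[[-0.892 -0.453  0.   ]
 [-0.453  0.892 -0.   ]
 [-0.    -0.    -1.   ]]
```

```bash
cat >> h.py <<'E'
C,S=np.cos(np.radians(42)),np.sin(np.radians(42))
q=np.load("q.npy") if __import__("os").path.exists("q.npy") else None
def un(u,y,n): return np.array([60+u*C-n*S,y,150+u*S+n*C])
def st2w(X): c,s=np.cos(q[2]),np.sin(q[2]);return np.array([q[0]+c*X[0]-s*X[1],q[1]+s*X[0]+c*X[1],X[2]])
def w2st(P): c,s=np.cos(q[2]),np.sin(q[2]);D=np.array(P)-[q[0],q[1],0];return np.array([c*D[0]+s*D[1],-s*D[0]+c*D[1],D[2]])
def go(Xw,L):
    s=read_state();M=R.from_quat(s["ee_rot"]).as_matrix();t=np.array(s["position"])
    a=np.degrees(np.arctan2(M[1,1],M[0,1]))
    return np.round(M.T@(np.array(Xw)-[0,0,-L]-t),1), "roll",round(a-90-np.degrees(q[2]),2)
def st():
    s=read_state();t=np.array(s["position"]);print("t",round(s["clock"],2),"st tcp",w2st(t).round(1),"F",np.round(s["contact_force"],1),"w",round(s["gripper_width"],1),round(s["grasp_force"],1))
E
python3 - <<'E'
from h import *
st();print(un(-144,55,47),st2w(un(-144,55,47)))
X=un(-142,22,40);print(X,go(st2w([X[0],X[1],231]),173))
E
```

```text
t 1.65 st tcp [-432.6 -651.2  404.7] F [ 0.5  0.4 -0.6] w 85.6 0.0
[-78.46199337  55.          88.57299948] [586.28278113 172.19701129  88.57299948]
[-72.29178947  22.          84.70924692] (array([-593.6,  480.3,    0.7]), 'roll', np.float64(22.86))
```

Request:
carry_out(slide=[[-0.042, 0.034, 0], [-0.084, 0.068, 0], [-0.126, 0.102, 0], [-0.168, 0.136, 0], [-0.21, 0.17, 0], [-0.252, 0.204, 0], [-0.294, 0.238, 0], [-0.336, 0.272, 0]], roll=[0, 0, 0, 0, 0, 0, 0, 0], claw=[0, 0, 0, 0, 0, 0, 0, 0])

```text
clock: 2.65
position: [459.8, -160.9, 405.1]
ee_rot: [-0.233, 0.973, -0.0, 0.0]
contact_force: [0.4, -0.2, 0.1]
gripper_width: 0.2
grasp_force: 0.0
```

Request:
carry_out(slide=[[-0.042, 0.034, 0], [-0.084, 0.068, 0], [-0.126, 0.102, 0], [-0.168, 0.136, 0], [-0.21, 0.17, 0], [-0.252, 0.204, 0], [-0.2576, 0.2083, 0], [-0.2576, 0.2083, 0]], roll=[4, 8, 12, 16, 20, 22.86, 22.86, 22.86], claw=[0, 0, 0, 0, 0, 0, 0, 0])

```text
clock: 3.65
position: [594.8, 140.0, 404.3]
ee_rot: [-0.036, 0.999, -0.0, -0.0]
contact_force: [-0.8, 0.2, 0.2]
gripper_width: 0.1
grasp_force: 0.0
```

```bash
python3 - <<'E'
from h import *
st();print(go([0,0,0],0)[1:])
p=get_image("scene");s=read_state();t=np.array(s["position"]);a=proj(p,t-[0,0,173]);print(a,proj(p,t-[0,0,160]))
c,r=map(int,a);im=p["img"][r-60:r+50,c-70:c+70];cv2.imwrite("pics/tip.png",cv2.resize(im,None,fx=5,fy=5,interpolation=2)[:,:,::-1]);print(c,r)
E
```

```text
t 3.65 st tcp [-72.3  22.3 404.3] F [-0.8  0.2  0.2] w 0.1 0.0
('roll', np.float64(0.05))
[265.35926149 168.65945637] [265.27437459 163.70060705]
265 168
```

View pics/tip.png

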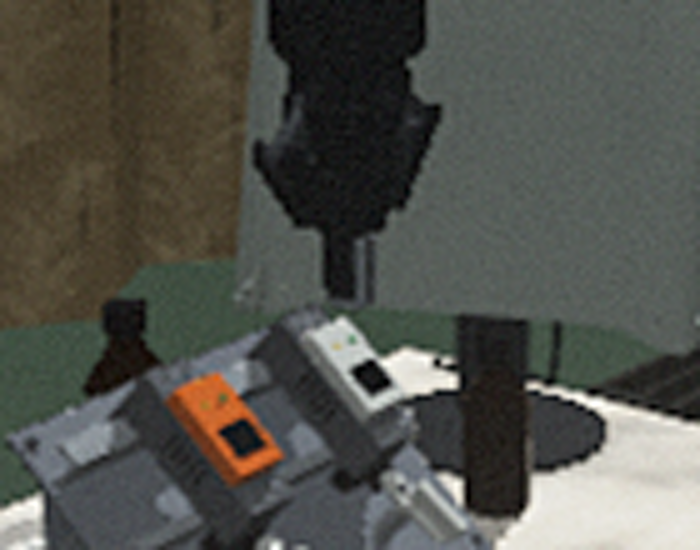

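Request:
carry_out(slide=[[0.005, 0, 0.05], [0.005, 0, 0.1], [0.005, 0, 0.13], [0.005, 0, 0.147], [0.005, 0, 0.147]], roll=[0, 0, 0, 0, 0], claw=[0, 0, 0, 0, 0])

```text
clock: 4.32
position: [589.7, 138.5, 257.3]
ee_rot: [-0.035, 0.999, -0.0, -0.001]
contact_force: [-0.2, 0.9, -0.1]
gripper_width: 0.1
grasp_force: 0.0
```

Request:
carry_out(slide=[[0, 0.01, 0], [0, 0.018, 0], [0, 0.025, 0], [0, 0.032, 0], [0, 0.039, 0], [0, 0.045, 0], [0, 0.051, 0], [0, 0.051, 0]], roll=[0, 0, 0, 0, 0, 0, 0, 0], claw=[0, 0, 0, 0, 0, 0, 0, 0])

```text
clock: 5.32
position: [584.9, 190.4, 257.4]
ee_rot: [-0.035, 0.999, -0.001, -0.002]
contact_force: [-5.1, -3.4, 1.6]
gripper_width: -0.0
grasp_force: 2.8
```

```bash
python3 - <<'E'
from h import *
st()
p=get_image("scene");a=proj(p,st2w(un(-118,55,35)));c,r=map(int,a);print(c,r)
im=p["img"][r-60:r+50,c-70:c+70];cv2.imwrite("pics/btn.png",cv2.resize(im,None,fx=5,fy=5,interpolation=2)[:,:,::-1])
E
```

```text
t 5.33 st tcp [-78.5  73.2 257.4] F [-5.1 -3.4  1.6] w -0.0 2.8
251 220
```

View pics/btn.png

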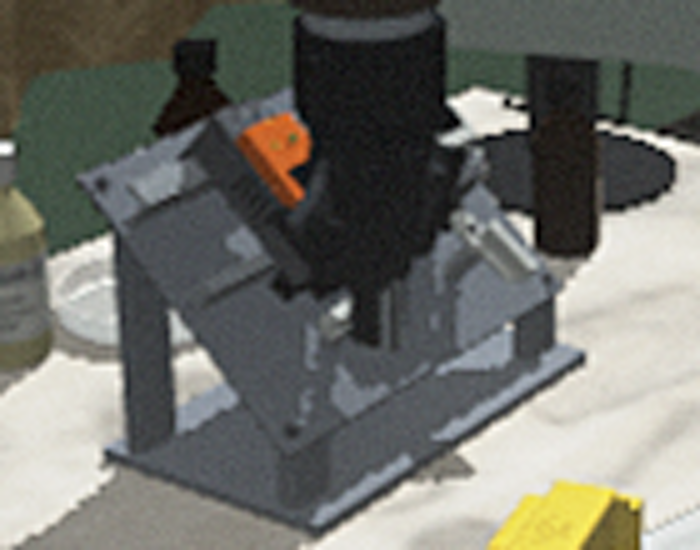

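Request:
carry_out(slide=[[0.005, -0.004, 0], [0.005, -0.004, -0.05], [0.005, -0.006, -0.1], [0.005, -0.01, -0.147], [-0.04, -0.018, -0.147], [-0.078, -0.018, -0.147], [-0.078, -0.018, -0.147]], roll=[0, 0, 0, 0, 0, 0, 0], claw=[0, 0, 0, 0.03, 0.06, 0.06, 0.06])

```text
clock: 6.25
position: [667.3, 178.0, 404.1]
ee_rot: [-0.035, 0.999, 0.0, 0.001]
contact_force: [0.1, -0.5, 0.2]
gripper_width: 59.9
grasp_force: 0.0
```

```bash
python3 - <<'E'
from h import *
st();print(go(st2w(un(-45,55,40)),154.7))
p=get_image("scene");c,r=251,200
im=p["img"][r-80:r+40,c-70:c+70];cv2.imwrite("pics/hov.png",cv2.resize(im,None,fx=5,fy=5,interpolation=2)[:,:,::-1])
for t in["turn_left_tail","turn_left_pivot"]:
  for d in place_of(p,t)[:2]: w=w2st(world(p,*d["at"]))-[60,0,150];print(t,d["conf"],d["at"],np.round([w@[C,0,S],w[1],w@[-S,0,C]]))
E
```

```text
t 6.25 st tcp [  2.8  55.1 404.1] F [ 0.1 -0.5  0.2] w 59.9 0.0
(array([ 3.2, -0.2, 99.8]), 'roll', np.float64(-0.06))
turn_left_tail 0.45 [250.7, 219.6] [-119.   71.   48.]
turn_left_pivot 0.89 [254.2, 220.5] [-125.   62.   47.]
```

View pics/hov.png

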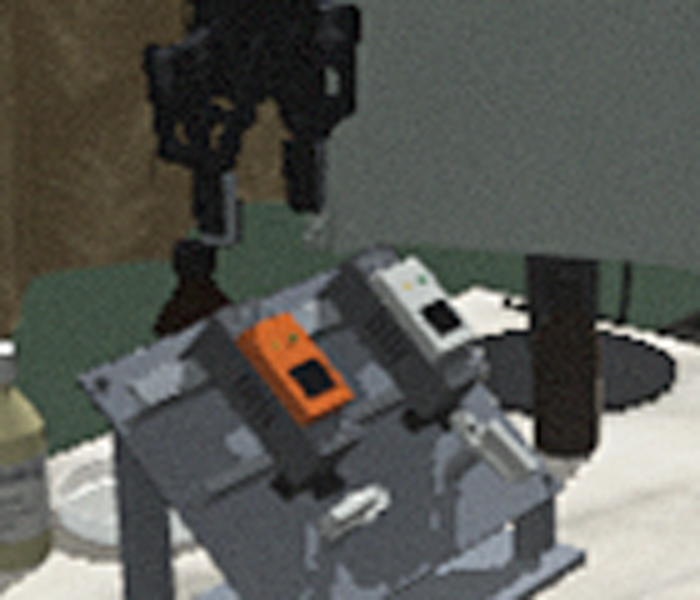

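The orange module's turnbutton now lies sideways at crop (355,510), clear of the tab, and the white module's button is still upright. Now I descend and grip.

Request:
carry_out(slide=[[0.003, 0, 0.045], [0.003, 0, 0.08], [0.003, 0, 0.1], [0.003, 0, 0.1]], roll=[0, 0, 0, 0], claw=[0.06, 0.06, 0.06, 0.06])

```text
clock: 6.9
position: [661.3, 177.7, 303.7]
ee_rot: [-0.036, 0.999, -0.001, -0.001]
contact_force: [0.0, -0.4, 0.2]
gripper_width: 60.1
grasp_force: 0.0
```

Request:
carry_out(slide=[[0, 0, 0], [0, 0, 0], [0, 0, 0], [0, 0, 0], [0, 0, 0]], roll=[0, 0, 0, 0, 0], claw=[0.045, 0.038, 0.03, 0.03, 0.03])

```text
clock: 7.52
position: [662.5, 178.4, 307.1]
ee_rot: [-0.036, 0.999, 0.001, 0.002]
contact_force: [-2.1, 3.7, 6.6]
gripper_width: 35.4
grasp_force: 60.6
```

```bash
python3 - <<'E'
from h import *
st();s=read_state();t=w2st(s["position"])-[60,0,150];
for g in(154.7,152):
    v=t-[0,0,g];U,N=v@[C,0,S],v@[-S,0,C];print("grip u,n",round(U,1),round(N,1))
    for e in(18,20):
      r=np.array([U,N-e])
      for f in(5,10,15,20,25,30,34):
        a=np.radians(f);r2=np.array([r[0]*np.cos(a)+r[1]*np.sin(a),-r[0]*np.sin(a)+r[1]*np.cos(a)]);dd=r2-r
        print(g,e,f,"tool x",round(-(dd[0]*C-dd[1]*S),1),"tool z",round(-(dd[0]*S+dd[1]*C),1))
E
```

```text
t 7.53 st tcp [ -1.9  55.8 307.1] F [-2.1  3.7  6.6] w 35.4 60.6
grip u,n -44.4 43.3
154.7 18 5 tool x 0.8 tool z -4.4
154.7 18 10 tool x 1.1 tool z -8.8
154.7 18 15 tool x 1.1 tool z -13.3
154.7 18 20 tool x 0.7 tool z -17.7
154.7 18 25 tool x -0.1 tool z -22.1
154.7 18 30 tool x -1.2 tool z -26.4
154.7 18 34 tool x -2.4 tool z -29.8
154.7 20 5 tool x 0.9 tool z -4.3
154.7 20 10 tool x 1.4 tool z -8.6
154.7 20 15 tool x 1.6 tool z -13.0
154.7 20 20 tool x 1.3 tool z -17.4
154.7 20 25 tool x 0.7 tool z -21.7
154.7 20 30 tool x -0.3 tool z -25.9
154.7 20 34 tool x -1.4 tool z -29.3
grip u,n -42.6 45.3
152 18 5 tool x 0.5 tool z -4.4
152 18 10 tool x 0.7 tool z -8.8
152 18 15 tool x 0.4 tool z -13.2
152 18 20 tool x -0.2 tool z -17.6
152 18 25 tool x -1.2 tool z -21.9
152 18 30 tool x -2.6 tool z -26.1
152 18 34 tool x -3.9 tool z -29.3
152 20 5 tool x 0.7 tool z -4.3
152 20 10 tool x 1.0 tool z -8.6
152 20 15 tool x 0.9 tool z -12.9
152 20 20 tool x 0.4 tool z -17.2
152 20 25 tool x -0.4 tool z -21.4
152 20 30 tool x -1.6 tool z -25.6
152 20 34 tool x -2.9 tool z -28.8
```

Request:
carry_out(slide=[[0.0, 0, -0.004], [0.001, 0, -0.008], [0.001, 0, -0.012], [0.001, 0, -0.012]], roll=[0, 0, 0, 0], claw=[0.03, 0.03, 0.03, 0.03])

```text
clock: 8.02
position: [661.1, 177.0, 312.4]
ee_rot: [-0.035, 0.999, -0.001, -0.003]
contact_force: [5.3, 0.3, -12.9]
gripper_width: 35.1
grasp_force: 62.7
```

```bash
cat > look.py <<'E'
from h import *
import sys
st();p=get_image("scene")
K=p["mtx"];T=np.array(p["world_from_camera"]);d=p["z_map"];rr,cc=np.mgrid[:420,:560]
W=np.stack([(cc-K[0][2])/K[0][0]*d,-(rr-K[1][2])/K[1][1]*d,-d],-1)@T[:3,:3].T+T[:3,3]
hsv=cv2.cvtColor(p["img"],cv2.COLOR_RGB2HSV);m=(hsv[...,0]<14)&(hsv[...,1]>150)&(hsv[...,2]>90)&(d>0)&(abs(W[...,0]-668)<120)&(abs(W[...,1]-178)<120)&(W[...,2]>120)
P=np.array([w2st(w) for w in W[m]]);c=np.median(P,0);P=P[np.linalg.norm(P-c,axis=1)<50]
# orange edges: fit tilt in x-z of points
e=np.linalg.svd(P-P.mean(0))[2][2];e*=np.sign(e[2]);print("cap",len(P),P.mean(0).round(1),"normal",e.round(2),"tilt",np.degrees(np.arctan2(-e[0],e[2])).round(1))
if len(sys.argv)>1:
    cv2.imwrite("pics/"+sys.argv[1],cv2.resize(p["img"][120:240,180:320],None,fx=5,fy=5,interpolation=2)[:,:,::-1])
E
python3 look.py sw1.png
```

```text
t 8.03 st tcp [ -3.5  54.5 312.4] F [  5.3   0.3 -12.9] w 35.1 62.7
cap 158 [-22.9  56.8 170.4] normal [-0.66  0.    0.75] tilt 41.5
```

View pics/sw1.png

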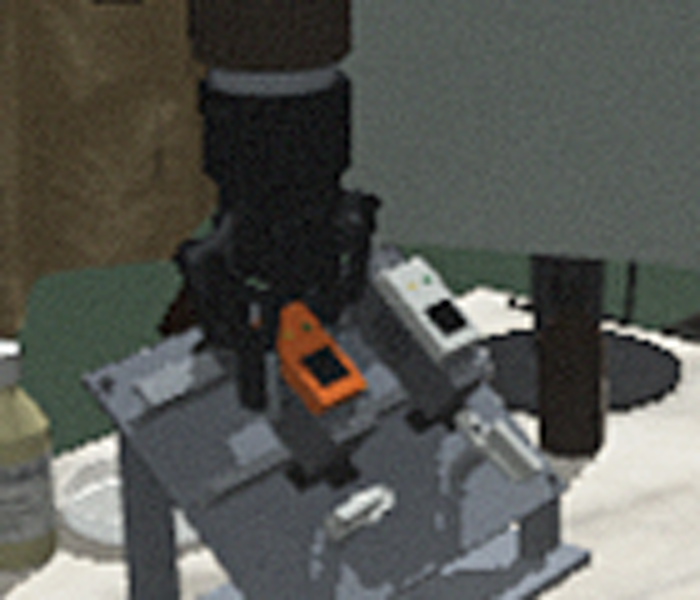

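Request:
carry_out(slide=[[0.0, 0, -0.002], [0.0, 0, -0.004], [0.0, 0, -0.004]], roll=[0, 0, 0], claw=[0.03, 0.03, 0.03])

```text
clock: 8.45
position: [661.2, 177.1, 314.8]
ee_rot: [-0.034, 0.999, -0.001, -0.003]
contact_force: [8.3, 1.4, -17.8]
gripper_width: 35.3
grasp_force: 62.5
```

```bash
python3 look.py
```

```text
t 8.45 st tcp [ -3.4  54.5 314.8] F [  8.3   1.4 -17.8] w 35.3 62.5
cap 152 [-23.2  57.5 172.9] normal [-0.62  0.02  0.78] tilt 38.6
```

Request:
carry_out(slide=[[0.0, 0, -0.003], [0.0, 0, -0.006], [0.0, 0, -0.006]], roll=[0, 0, 0], claw=[0.03, 0.03, 0.03])

```text
clock: 8.88
position: [661.4, 177.1, 320.2]
ee_rot: [-0.034, 0.999, -0.0, -0.003]
contact_force: [9.8, 0.5, -20.6]
gripper_width: 35.3
grasp_force: 62.9
```

```bash
python3 look.py
```

```text
t 8.88 st tcp [ -3.2  54.5 320.2] F [  9.8   0.5 -20.6] w 35.3 62.9
cap 142 [-22.5  57.3 179. ] normal [-0.53  0.05  0.84] tilt 32.2
```

Request:
carry_out(slide=[[0.0, 0, -0.003], [0.0, 0, -0.006], [0.0, 0, -0.009], [-0.001, 0, -0.012], [-0.001, 0, -0.012]], roll=[0, 0, 0, 0, 0], claw=[0.03, 0.03, 0.03, 0.03, 0.03])

```text
clock: 9.55
position: [663.2, 177.2, 330.6]
ee_rot: [-0.034, 0.999, -0.0, -0.003]
contact_force: [13.6, -0.1, -25.1]
gripper_width: 35.0
grasp_force: 63.7
```

```bash
python3 look.py
```

```text
t 9.55 st tcp [ -1.4  54.5 330.6] F [ 13.6  -0.1 -25.1] w 35.0 63.7
cap 108 [-18.   59.  190.8] normal [-0.4   0.03  0.92] tilt 23.3
```

Request:
carry_out(slide=[[-0.001, 0, -0.001], [-0.002, 0, -0.003], [-0.003, 0, -0.005], [-0.003, 0, -0.005]], roll=[0, 0, 0, 0], claw=[0.03, 0.03, 0.03, 0.03])

```text
clock: 10.1
position: [665.2, 177.4, 334.2]
ee_rot: [-0.034, 0.999, -0.001, -0.005]
contact_force: [10.1, 1.6, -26.4]
gripper_width: 35.1
grasp_force: 63.4
```

```bash
python3 look.py sw2.png
```

```text
t 10.1 st tcp [  0.7  54.6 334.2] F [ 10.1   1.6 -26.4] w 35.1 63.4
cap 104 [-17.3  58.1 194. ] normal [-0.29  0.06  0.95] tilt 17.0
```

View pics/sw2.png

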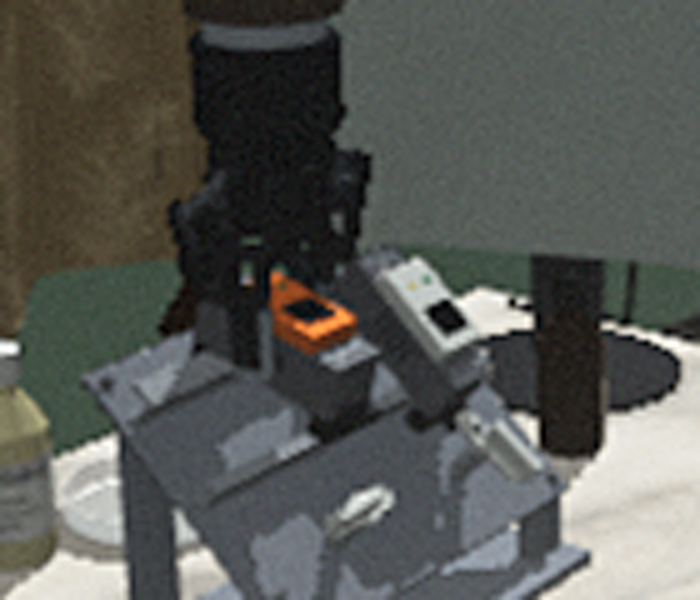

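Request:
carry_out(slide=[[-0.001, 0, -0.002], [-0.002, 0, -0.004], [-0.002, 0, -0.004], [-0.003, 0, 0], [-0.004, 0, 0.004], [-0.004, 0, 0.004]], roll=[0, 0, 0, 0, 0, 0], claw=[0.03, 0.03, 0.03, 0.03, 0.03, 0.03])

```text
clock: 10.9
position: [669.4, 178.0, 341.1]
ee_rot: [-0.035, 0.999, 0.0, 0.001]
contact_force: [-0.4, 0.2, -2.8]
gripper_width: 35.6
grasp_force: 66.3
```

```bash
python3 look.py
```

```text
t 10.9 st tcp [  4.9  54.9 341.1] F [-0.4  0.2 -2.8] w 35.6 66.3
cap 96 [-12.7  59.3 200.8] normal [-0.27  0.05  0.96] tilt 16.0
```

Request:
carry_out(slide=[[-0.003, 0, -0.003], [-0.006, 0, -0.005], [-0.009, 0, -0.008], [-0.011, 0, -0.01], [-0.011, 0, -0.01]], roll=[0, 0, 0, 0, 0], claw=[0.03, 0.03, 0.03, 0.03, 0.03])

```text
clock: 11.58
position: [680.4, 178.9, 349.8]
ee_rot: [-0.035, 0.999, 0.0, 0.0]
contact_force: [0.7, -0.7, -3.3]
gripper_width: 35.4
grasp_force: 66.3
```

```bash
python3 look.py; python3 - <<'E'
from h import *
print("mat rel",go([467,-190,230],154.7))
E
```

```text
t 11.57 st tcp [ 15.9  55.  349.8] F [ 0.7 -0.7 -3.3] w 35.4 66.3
cap 99 [ -2.   59.5 209.4] normal [-0.25  0.06  0.97] tilt 14.3
mat rel (array([ 238.8, -352.9,  -35. ]), 'roll', np.float64(-0.01))
```

Request:
carry_out(slide=[[0, 0, -0.03], [0, 0, -0.06], [0, 0, -0.08], [0.02, -0.03, -0.08], [0.05, -0.075, -0.08], [0.08, -0.12, -0.08], [0.11, -0.165, -0.08], [0.14, -0.21, -0.08]], roll=[0, 0, 0, 0, 0, 0, 0, 0], claw=[0.03, 0.03, 0.03, 0.03, 0.03, 0.03, 0.03, 0.03])

```text
clock: 12.62
position: [554.1, -41.9, 429.9]
ee_rot: [-0.036, 0.999, -0.0, 0.0]
contact_force: [0.0, -0.2, -3.3]
gripper_width: 35.5
grasp_force: 66.7
```

Request:
carry_out(slide=[[0.03, -0.044, 0], [0.06, -0.088, 0], [0.085, -0.125, 0], [0.1, -0.143, 0], [0.1, -0.143, 0.04], [0.1, -0.143, 0.08], [0.1, -0.143, 0.12], [0.1, -0.143, 0.12]], roll=[0, 0, 0, 0, 0, 0, 0, 0], claw=[0.03, 0.03, 0.03, 0.03, 0.03, 0.03, 0.03, 0.03])

```text
clock: 13.62
position: [464.6, -190.1, 307.2]
ee_rot: [-0.035, 0.999, 0.001, -0.004]
contact_force: [-0.8, -0.6, -2.5]
gripper_width: 35.1
grasp_force: 66.3
```

```bash
cat > look2.py <<'E'
from h import *
import sys
s=read_state();st();t=np.array(s["position"]);print("pos",t.round(1),"to go",go([465,-190,0],0))
p=get_image("scene")
K=p["mtx"];T=np.array(p["world_from_camera"]);d=p["z_map"];rr,cc=np.mgrid[:420,:560]
W=np.stack([(cc-K[0][2])/K[0][0]*d,-(rr-K[1][2])/K[1][1]*d,-d],-1)@T[:3,:3].T+T[:3,3]
hsv=cv2.cvtColor(p["img"],cv2.COLOR_RGB2HSV);m=(hsv[...,0]<14)&(hsv[...,1]>150)&(hsv[...,2]>90)&(d>0)&(abs(W[...,0]-465)<90)&(abs(W[...,1]+190)<90)
P=W[m];print(len(P))
if len(P)>20:
    P=P[np.linalg.norm(P-np.median(P,0),axis=1)<50];e=np.linalg.svd(P-P.mean(0))[2][2];e*=np.sign(e[2]);print("cap",len(P),P.mean(0).round(1),P.min(0).round(),P.max(0).round(),"normal",e.round(2),"tilt",np.degrees(np.arctan2(-e[0],e[2])).round(1))
if len(sys.argv)>1:
    c,r=map(int,proj(p,[465,-190,50]));cv2.imwrite("pics/"+sys.argv[1],cv2.resize(p["img"][r-70:r+40,c-70:c+70],None,fx=5,fy=5,interpolation=2)[:,:,::-1])
E
python3 look2.py m1.png
```

```text
t 13.62 st tcp [-225.5 -297.8  307.2] F [-0.8 -0.6 -2.5] w 35.1 66.3
pos [ 464.6 -190.1  307.2] to go (array([ -2.7,  -0.4, 307.2]), 'roll', np.float64(-0.03))
61
cap 61 [ 441.3 -183.8  165.6] [ 425. -213.  157.] [ 480. -170.  173.] normal [-0.21  0.06  0.98] tilt 12.2
```

View pics/m1.png

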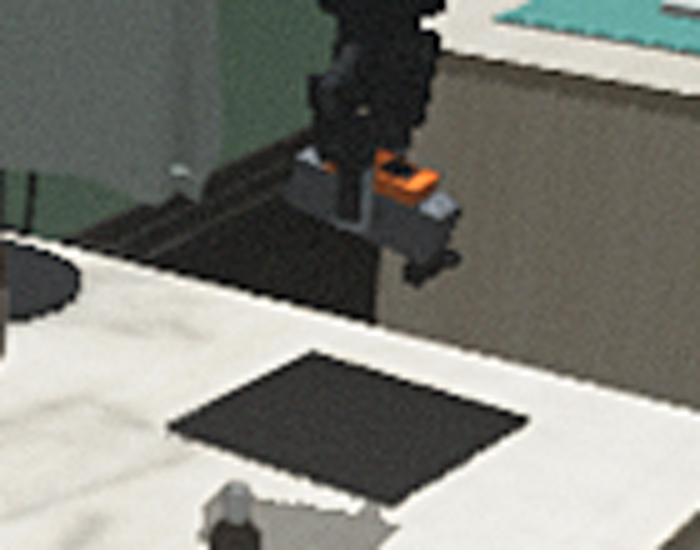

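Request:
carry_out(slide=[[0, 0, 0.04], [0, 0, 0.075], [0, 0, 0.09], [0, 0, 0.095], [0, 0, 0.1], [0, 0, 0.103], [0, 0, 0.106], [0, 0, 0.106]], roll=[0, 0, 0, 0, 0, 0, 0, 0], claw=[0.03, 0.03, 0.03, 0.03, 0.03, 0.03, 0.03, 0.03])

```text
clock: 14.68
position: [467.2, -190.2, 206.0]
ee_rot: [-0.036, 0.999, -0.001, 0.002]
contact_force: [-0.5, 1.0, 7.9]
gripper_width: 35.0
grasp_force: 68.3
```

```bash
python3 look2.py
```

```text
t 14.68 st tcp [-222.9 -298.   206. ] F [-0.5  1.   7.9] w 35.0 68.3
pos [ 467.2 -190.2  206. ] to go (array([  3. ,   0.6, 206. ]), 'roll', np.float64(0.08))
48
cap 48 [ 444.8 -184.6   65.1] [ 432. -210.   56.] [ 468. -169.   73.] normal [-0.28  0.04  0.96] tilt 16.2
```

Foot contact came at about 207 mm, as predicted. I press on gently to level the module.

Request:
carry_out(slide=[[0, 0, 0.002], [0, 0, 0.004], [0, 0, 0.006], [0, 0, 0.008], [0, 0, 0.008]], roll=[0, 0, 0, 0, 0], claw=[0.03, 0.03, 0.03, 0.03, 0.03])

```text
clock: 15.35
position: [470.6, -189.8, 200.6]
ee_rot: [-0.037, 0.999, -0.001, 0.008]
contact_force: [4.4, 6.6, 15.7]
gripper_width: 35.2
grasp_force: 69.9
```

```bash
python3 look2.py
```

```text
t 15.35 st tcp [-219.5 -297.9  200.6] F [ 4.4  6.6 15.7] w 35.2 69.9
pos [ 470.6 -189.8  200.6] to go (array([  8.6,   0.8, 200.4]), 'roll', np.float64(0.15))
49
cap 49 [ 449.  -182.9   62.2] [ 436. -207.   56.] [ 477. -169.   69.] normal [-0.13  0.07  0.99] tilt 7.3
```

Request:
carry_out(slide=[[0.001, 0, 0.002], [0.002, 0, 0.004], [0.002, 0, 0.006], [0.002, 0, 0.007], [0.002, 0, 0.007]], roll=[0, 0, 0, 0, 0], claw=[0.03, 0.03, 0.03, 0.03, 0.03])

```text
clock: 16.02
position: [472.0, -190.2, 195.4]
ee_rot: [-0.038, 0.999, -0.003, 0.013]
contact_force: [8.8, 5.9, 18.9]
gripper_width: 35.4
grasp_force: 70.3
```

```bash
python3 look2.py m2.png
```

```text
t 16.02 st tcp [-218.1 -298.4  195.4] F [ 8.8  5.9 18.9] w 35.4 70.3
pos [ 472.  -190.2  195.4] to go (array([ 12. ,   1.9, 195.2]), 'roll', np.float64(0.29))
44
cap 44 [ 453.  -182.1   60.1] [ 441. -209.   54.] [ 492. -145.   69.] normal [-0.04  0.03  1.  ] tilt 2.2
```

View pics/m2.png

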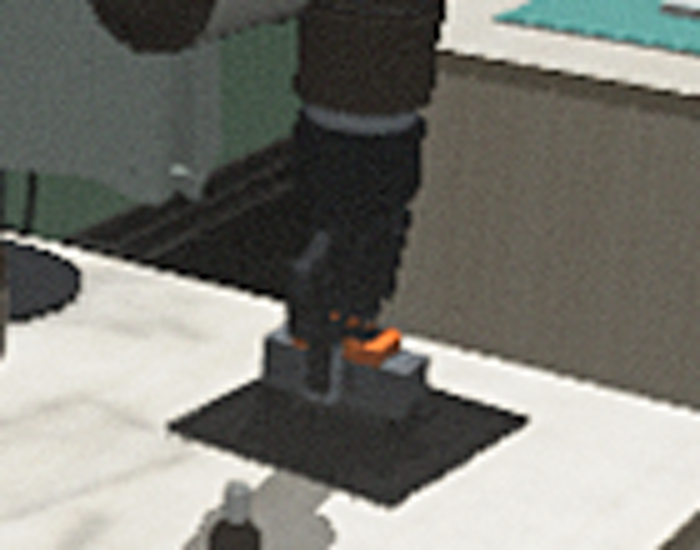

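Request:
carry_out(slide=[[-0.001, 0, -0.002], [-0.002, 0, -0.004], [-0.002, 0, -0.004], [-0.002, 0, -0.004], [-0.002, 0, -0.004], [-0.002, 0, -0.004], [-0.002, 0, -0.004]], roll=[0, 0, 0, 0, 0, 0, 0], claw=[0.03, 0.03, 0.03, 0.04, 0.05, 0.06, 0.065])

```text
clock: 16.95
position: [465.5, -190.3, 192.3]
ee_rot: [-0.035, 0.999, 0.0, -0.001]
contact_force: [1.2, -0.3, -0.1]
gripper_width: 65.2
grasp_force: 0.0
```

Request:
carry_out(slide=[[0, 0, -0.02], [0, 0, -0.06], [0, 0, -0.11], [0, 0, -0.16], [0.0, -0.05, -0.2], [0, -0.11, -0.2], [0, -0.17, -0.2], [0, -0.17, -0.2]], roll=[0, 0, 0, 0, 0, 0, 0, 0], claw=[0.065, 0.065, 0.065, 0.065, 0.065, 0.065, 0.065, 0.065])

```text
clock: 17.95
position: [477.4, -363.1, 391.3]
ee_rot: [-0.033, 0.999, 0.0, -0.001]
contact_force: [-0.3, 0.8, 1.4]
gripper_width: 64.8
grasp_force: 0.0
```

```bash
python3 look2.py; python3 - <<'E'
from h import *
p=get_image("top");cv2.imwrite("pics/end.png",cv2.resize(p["img"][90:290,190:450],None,fx=3,fy=3,interpolation=2)[:,:,::-1])
E
```

```text
t 17.95 st tcp [-225.  -471.3  391.3] F [-0.3  0.8  1.4] w 64.8 0.0
pos [ 477.4 -363.1  391.3] to go (array([  0.4, 173.3, 391.4]), 'roll', np.float64(-0.3))
109
cap 109 [ 462.3 -182.4   58.7] [ 435. -209.   52.] [ 495. -166.   63.] normal [0.   0.06 1.  ] tilt -0.1
```

View pics/end.png

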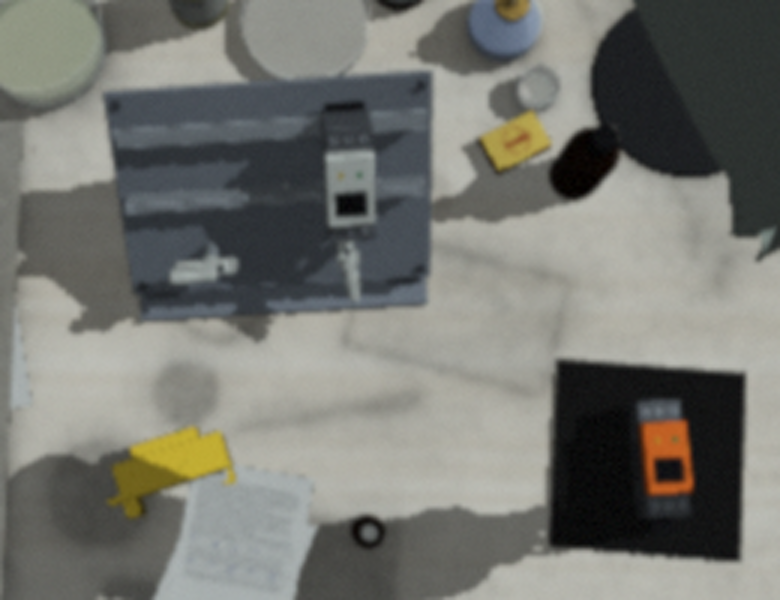

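The orange module lies level on its back in the middle of the mat, at crop (665,455). The white module still hangs latched at (350,180), and the bottles are where they were.

```bash
python3 -c "
from bench import *
print(job_done())"
```

```text
the job is handed in; nothing more can be done
None
```

The orange module is lying level on its back in the middle of the mat and the job is handed in (about 18 s of the 70 s used); the lip slid up off the ledge sooner than I meant, with about 28 N on the tool just before, the white module still hangs latched, the bottles did not move, and I did not recheck the jar at the end.

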